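Set the suction stage on the foot-care drill unit and start it

ROBOT

A 6-joint arm with a two-finger parallel gripper is mounted at the origin on the work surface. World frame = base frame: x ahead of the robot, y to its left, z up, the work surface at z = 0. Lengths are in m, angles in rad, forces in N, time in s.
With the tool pointing down it reaches from about 0.225 to 0.875 m from the base axis. Payload 3.4 kg.
Tool frame: the origin (TCP) lies between the finger pads; the fingertips stand 14 mm ahead of it and the grasp point (between the pads) lies 5 mm behind it; z points along the fingers, y is the direction in which the jaws open and shut (so a half turn about z gives the same grasp; the last joint's range is limited). The gripper opens to 85 mm and grips with 20 to 120 N. Pads are 22 mm wide; open, the fingers measure 114 mm over their backs; the gripper's body (76 mm by 85 mm) begins 54 mm behind the grasp point. The pads swing forward as they close: fully open they stand 13 mm farther back than shut.
Start: joints at [1.06, 0.276, 1.505, -0, 1.361, -0.121], TCP at [0.219, 0.532, 0.245] pointing down, gripper open.
Joint ranges: [-2.89, 2.89], [-0.75, 2.08], [0.22, 2.7], [-1.18, 4.32], [0.11, 2.71], [-2.7, 2.7]. Speed limits (rad/s): [2.57, 2.57, 3.14, 3.14, 3.14, 3.14].

INTERFACE

Orientations are given as a unit quaternion [w, x, y, z].
In Python, from rig import manip, get_image, job gives the robot as it stands. The module is installed in compiled form; this text tells all that it offers.
- The arm moves only by the tool step_arm, never from a script. Its argument "moves" is one flat list of numbers, 5 for each row, row after row: the shift along the tool's x, y, z as a fraction of full scale, then the turn about the tool's z as a fraction of full scale, then the gripper's target within -1 to 1 (shut at 1, half-way at 0, fully open at -1). In form: [dx, dy, dz, twist, hand, dx, dy, dz, twist, hand, ...]. A call has 1 to 5 rows; each row is the pose to reach, as a shift and turn from the pose commanded when the call began, along the tool's axes at that moment, turning the shorter way round; what a row does not reach only later rows make up. Full scale, the value 1, is 500 mm for a shift and pi rad for a turn. A row lasts 1/10 s, in which the tool goes at most 50 mm and 8.59 degrees, less where a joint would pass 70% of its speed; a pose out of reach is approached as far as the arm can. A call with a number of a shift or a turn outside -1 to 1 is refused whole. A call with a gripper value outside its range is refused whole. The fingers move at their own pace and stop on an object; "force" is the grip in N (left out, the last holds). Time passes only in rows, so rows that repeat a pose let the fingers close. It gives the time, the measured TCP pose, the force and the opening at its end, in the units of the state.
- manip.get_state(): the state, without advancing time (a new reading comes with each control period).
- get_image(name): name is "scene" or "top" or "wrist"; returns a dict with "frame" (480x640x3 uint8, blue, green, red), "fx", "fy", "cx", "cy" (pixels), "rvec" (rotation vector, rad) and "tvec" (3), from world to camera coordinates, as OpenCV has them; the wrist camera has in their place "T_tool_cam" (4x4, takes a point from camera to tool coordinates, whose origin is the TCP and whose axes are the flange's). Camera axes: x right, y down, z forward; pixel columns grow to the right and rows downward; lengths in m; the calibration is good to about 2 mm. The wrist camera is an equidistant fisheye: a pixel r from the principal point sees the ray r / f radians off the axis. A picture is of the moment at which its call begins: read the wrist's pose just before it. There is no depth.
- job.sign_off(): hands the job in, once; it reports no verdict.
The state is a dict: "clock": time; "qpos": joint angles; "qd": joint speeds; "effort": joint torques, N m; "position": TCP position; "ee_rot": TCP orientation; "contact_force": force on the tool from outside, world axes, zero at the start; "moment": the same for the moment, N m; "width": finger opening in m.
Only numpy, scipy, OpenCV 4.12 (cv2) and the standard library are available. Lean on these libraries where they do the work, as an engineer would, in place of code of your own. Each camera call takes 0.05 s, during which the arm holds its last target. There are 200 camera calls.

TASK

Get the foot-care drill unit ready for the next treatment: with a fingertip, lightly flick the lobed edge of its suction wheel (the larger of the two thumbwheels, with eight lobes) click by click until its pointer rests in the click at the fifth of the six marks, counted from the shortest. Then take the finger off the wheel and press the white start button on the deck fully down and let it go. Leave the smaller speed wheel as it is set, do not press start before the wheel is right, and do not pick up or disturb any of the bottles, jars and other loose things.

Things in the scene. Friction and masses are not known exactly. Their poses are not given: they have to be found in the camera images.
- unit: White drill and suction unit, fixed: box 250 mm deep (x), 300 wide (y), flat deck 160 mm high. Origin: centre of its underside; x to its back, y to its left, z up; its front (display, keys) faces -x, the robot. Two black thumbwheels overhang the deck's front edge: large suction wheel, axis at (-101, -85) mm, small speed wheel, axis at (-107, +95) mm. All else on the deck is under 45 mm high.
- guard_front (a point): Point on the deck's front edge straight before the suction wheel's axis, 160 mm above the table, 24 mm from that axis; before it there is free space down to the table. A fixed white guard collar on the deck (inner radius 47 mm, outer 60, top 179 mm above the table) runs round the wheel's back and sides, 119 degrees either way from the unit's +x, so its edge can be reached only at the front.
- suction_wheel_top (a point): Centre of the suction wheel's upper face, on its vertical axis, 182 mm above the table. Wheel 17 mm thick, underside 5 mm above the deck: round body of radius 32 mm with eight round lobes of 9 mm diameter centred on radius 39.5 mm, on 6 mm necks (88 mm over lobes; gaps about 21 mm). At every click one lobe points straight to the unit's front (-x), the others at 45 degree steps from it.
- suction_wheel (a joint): Wheel angle in rad, growing clockwise from above (its front edge moves to the unit's +y). A spring click every 0.7854 rad (one lobe), 2 to 4 N on a lobe; past half-way it snaps on to the next by itself, let go before that it springs back. 0 = pointer at the first (shortest) mark, 0.785 second, ... 3.142 fifth, 3.927 sixth (longest); stops just beyond both. Starts at the first, second or third.
- suction_pointer (a point): Outer end of the white raised pointer bar on the suction wheel's face, 42 mm from its axis; it turns with the wheel. The marks are six black bars on the collar round it: the shortest at the unit's left (112.5 degrees from its +x towards its +y), each next one longer and 45 degrees further clockwise from above, the longest (sixth) at its right; the fifth is 67.5 degrees right of +x.
- speed_wheel_pointer (a point): Outer end of the white pointer on the speed wheel (stepless, finely ribbed, 65 mm in diameter, 15 mm thick), 30 mm from its axis, on its upper face 180 mm above the table. It may stand at any angle and must stay where it is.
- start_button_top (a point): Centre of the top of the white round start button, 28 mm in diameter, in a grey housing 44 mm in diameter, on the deck between and behind the two wheels, at (-40, +12) mm in the unit's frame; its top is 182 mm above the table.
- start_button (a joint): Travel of the start button in m: 0 out, 0.006 fully down; pressed straight down, 5 N takes it fully down; springs back.
- bur_stand: Loose aluminium block 42 x 80 x 20 mm with small burs standing in it (40 mm high in all), on the rear of the unit's deck; origin under its centre.
- cream_jar: Loose white jar, 54 mm in diameter, 42 mm high, on the rear of the unit's deck; origin under its centre.
- spray_bottle: Loose white trigger spray bottle, 72 mm in diameter, 207 mm high, on the table left of the unit; origin under its centre.
- pump_bottle: Loose white pump bottle, 52 mm in diameter, 177 mm high, on the table left of the unit; origin under its centre.
- scrub_tub: Loose round tub with a screw lid, 102 mm in diameter, 128 mm high, on the table right of the unit; origin under its centre.
- salt_carton: Loose upright carton 50 x 80 x 135 mm on the table right of the unit; origin under its centre.
- tray: Loose steel instrument tray 90 x 190 x 18 mm with nippers and a file, on the table in front of the unit; origin under its centre.

How it is judged:
By the outcome, as a careful person would: the job done as asked, in the order asked, and still so for the second after the job is handed in, with the robot touching nothing.
It also fails if it takes over 51 s, if anything falls off the work surface, if the arm or the gripper's body presses on something with over 40 N, if the wrist force passes 120 N, or if a joint passes its speed limit or range.

## Working session

There is one attempt and no reset: what is moved stays moved. The work goes in short steps, Python scripts to look and compute and a tool call to move; the robot and the scene stay as the last step left them, time stands still between calls to the robot, and variables do not carry over. Pictures are saved under pics/ and viewed, about 8 in all and at most 12, crops included, and the job is handed in when it is done.

Besides the shell and the picture viewer there is one more tool, called by a JSON object that holds its "method" and its "body". step_arm: Moves the arm, as the interface text tells. Its arguments: {"type":"object","properties":{"moves":{"type":"array","items":{"type":"number","minimum":-1,"maximum":1}},"force":{"type":"number"}},"required":["moves"]}

```bash
mkdir -p pics
python3 - <<'E'
from rig import manip,get_image
import cv2,pickle
s=manip.get_state();print(s)
d={}
for n in("top","scene"):
    i=get_image(n);d[n]=i;cv2.imwrite(f"pics/{n}0.png",i["frame"]);print(n,{k:v for k,v in i.items() if k!="frame"})
pickle.dump(d,open("d0.pkl","wb"))
E
```

```text
{'clock': 0.0, 'qpos': array([ 1.05997872e+00,  2.76624080e-01,  1.50616046e+00, -9.89692368e-06,
        1.36068577e+00, -1.21037137e-01]), 'qd': array([-7.94958663e-06, -1.83467164e-03,  5.69485315e-04, -1.80772892e-03,
        2.23579674e-04, -8.74588379e-04]), 'effort': array([-3.19619157e-04, -4.16772008e+01, -2.45813781e+01, -2.59153276e-04,
        1.07662805e-02,  2.06203464e-05]), 'position': array([0.21826877, 0.53141187, 0.24441221]), 'ee_rot': array([-2.87093121e-04,  1.93657747e-01,  9.81068701e-01, -8.93868283e-04]), 'contact_force': array([ 0.43125981, -0.22796331,  0.0936579 ]), 'moment': array([-0.02586194,  0.00339599,  0.00022897]), 'width': 0.08538998683851885}
top {'fx': 442.7346271901952, 'fy': 442.7346271901952, 'cx': 313.3127539893224, 'cy': 245.22878764310892, 'rvec': array([ 2.1844796 , -2.2213277 ,  0.02211137]), 'tvec': array([0.07192106, 0.58251838, 1.06612103])}
scene {'fx': 442.1535907229348, 'fy': 442.1535907229348, 'cx': 318.2055780853017, 'cy': 238.289979907208, 'rvec': array([ 2.36453071,  0.59524025, -0.241909  ]), 'tvec': array([-0.54512582, -0.08842492,  1.16467545])}
```

View pics/top0.png

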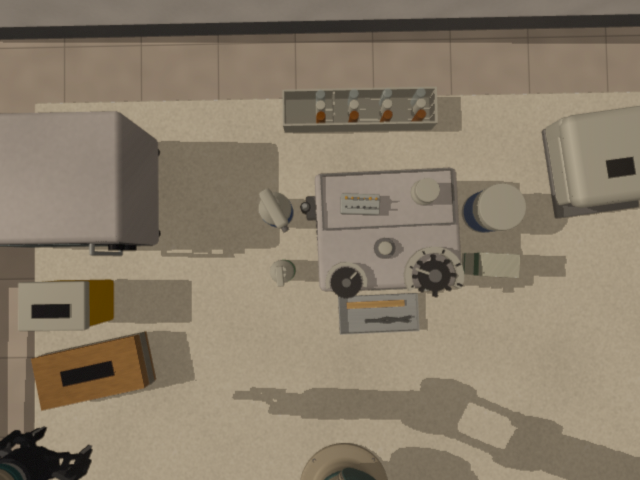

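View pics/scene0.png

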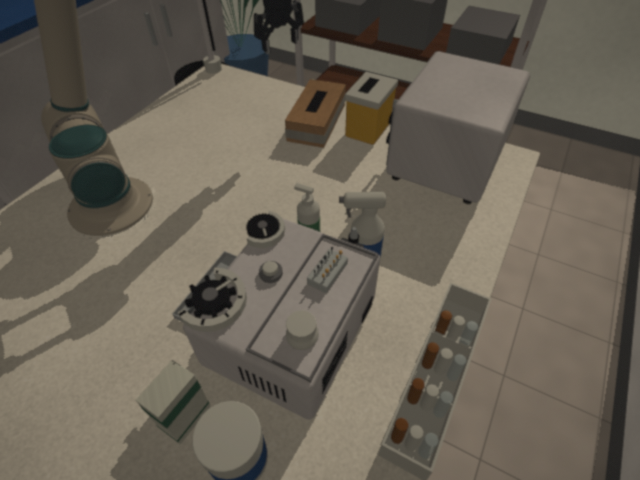

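The top view shows the unit at about (385,230), the suction wheel at about (434,274), the speed wheel at (346,281) and the start button at (385,248). I'll measure these and zoom in on the suction wheel.

```bash
cat > h.py <<'E'
import numpy as np,cv2
from scipy.spatial.transform import Rotation as R
def ray(i,u,v,z):
    M=cv2.Rodrigues(i["rvec"])[0];c=-M.T@i["tvec"]
    d=M.T@np.array([(u-i["cx"])/i["fx"],(v-i["cy"])/i["fy"],1]);return c+d*(z-c[2])/d[2]
def proj(i,p):
    q=cv2.Rodrigues(i["rvec"])[0]@np.array(p)+i["tvec"];return i["fx"]*q[0]/q[2]+i["cx"],i["fy"]*q[1]/q[2]+i["cy"]
E
python3 - <<'E'
from h import *;import pickle
d=pickle.load(open("d0.pkl","rb"))
for n,boxes in(("top",[(400,245,470,305,'suc'),(325,260,370,302,'spd')]),("scene",[(180,265,250,325,'suc'),(240,205,290,250,'spd')])):
    i=d[n];g=i["frame"].max(2)
    for x0,y0,x1,y1,l in boxes:
        m=(g[y0:y1,x0:x1]<60).astype(np.uint8)
        k,lab,st,ce=cv2.connectedComponentsWithStats(m)
        j=1+st[1:,4].argmax();c=max(cv2.findContours((lab==j).astype(np.uint8),0,2)[0],key=cv2.contourArea)
        (e,ax,an)=cv2.minEnclosingCircle(c)+(0,)
        u,v=e[0]+x0,e[1]+y0;el=cv2.fitEllipse(cv2.convexHull(c))
        print(n,l,(u,v),ax,ray(i,u,v,.182),'ell',el,ray(i,el[0][0]+x0,el[0][1]+y0,.18),st[j])
i=d["top"];print('btn',ray(i,385,248,.182))
for u,v in((317,172),(454,169),(459,288),(321,291)):print(ray(i,u,v,.16))
a=cv2.resize(i["frame"][240:310,395:475],None,fx=6,fy=6,interpolation=2)
b=cv2.resize(d["scene"]["frame"][255:335,165:255],None,fx=5,fy=5,interpolation=2)
o=np.zeros((420,480+450,3),np.uint8);o[:,:480]=a[:420];o[:400,480:]=b;cv2.imwrite("pics/c.png",cv2.resize(o,(800,361)))
E
```

```text
top suc (433.95367431640625, 274.55431365966797) 21.096017837524414 [ 0.51511682 -0.18276238  0.182     ] ell ((33.86457061767578, 29.849842071533203), (40.14727020263672, 42.34764862060547), 100.70429992675781) [ 0.51443635 -0.18309164  0.18      ] [ 13  10  43  41 730]
top spd (345.7828941345215, 282.0526313781738) 15.053423881530762 [ 0.50283204 -0.00389064  0.182     ] ell ((20.756975173950195, 22.156356811523438), (29.19873046875, 29.90433692932129), 132.51278686523438) [ 0.50251098 -0.0039613   0.18      ] [  6   8  30  30 585]
scene suc (209.5, 295.5) 26.580167770385742 [ 0.51430523 -0.18712125  0.182     ] ell ((29.833982467651367, 31.179931640625), (41.605106353759766, 53.06517791748047), 66.78901672363281) [ 0.51448894 -0.18707921  0.18      ] [   4   10   52   43 1228]
scene spd (262.61881256103516, 226.46039581298828) 16.014968872070312 [ 0.50637708 -0.01034243  0.182     ] ell ((22.418004989624023, 20.978803634643555), (23.82082176208496, 32.56644821166992), 79.3233413696289) [ 0.50411859 -0.00800871  0.18      ] [  7   9  32  25 554]
btn [ 0.5706057  -0.08482511  0.182     ]
[0.73263932 0.05066444 0.16      ]
[ 0.73370673 -0.23567567  0.16      ]
[ 0.48551457 -0.23966535  0.16      ]
[0.48387698 0.04653805 0.16      ]
```

View pics/c.png

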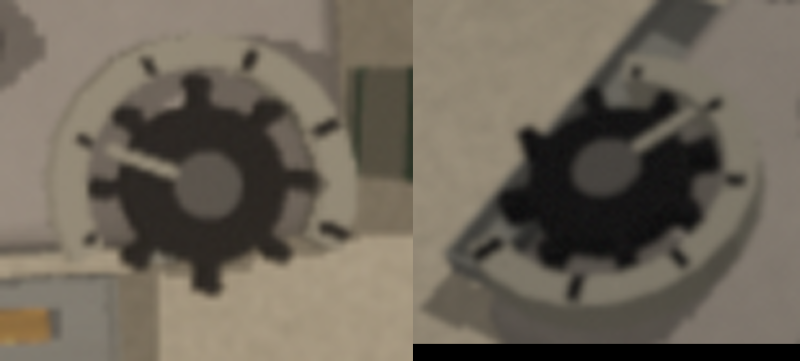

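The crop shows the pointer on the second mark, so the wheel needs three clicks clockwise, with its front edge going to +y. The wheel axis is at about (0.515, -0.185) and the unit's yaw is about 1°. The button measures (0.571, -0.085) and the geometry predicts (0.574, -0.087), so they agree.

The plan is to half-open the jaws along world y and push the front lobe with the right finger.

{"method": "step_arm", "body": {"moves": [-0.3,-0.35,0,-0.13,0,-0.3,-0.35,0,-0.13,0,-0.3,-0.35,0,-0.13,0,-0.3,-0.35,0,-0.13,0,-0.3,-0.35,0,-0.13,0]}}

```text
clock: 0.6
position: [0.2906, 0.3099, 0.2449]
ee_rot: [-0.0, -0.009, 1.0, -0.001]
contact_force: [-0.0, 0.3, -0.1]
width: 0.0427
```

```bash
cat >> h.py <<'E'
from rig import manip,get_image
def todo(t,yaw=91):
    s=manip.get_state();q=s["ee_rot"];M=R.from_quat([q[1],q[2],q[3],q[0]]).as_matrix()
    a=np.degrees(np.arctan2(M[1,1],M[0,1]))
    print("t",round(s["clock"],2),"pos",s["position"].round(4),"w",round(s["width"],4),"F",s["contact_force"].round(1),"yaw",a.round(2),"q",s["qpos"].round(2))
    print("frac",(M.T@(np.array(t)-s["position"])/.5).round(4),"twist",round(-(yaw-a)/180,4));return s,M
E
python3 -c "
from h import *
todo([.445,-.1735,.245])"
```

```text
t 0.6 pos [0.2906 0.3099 0.2449] w 0.0427 F [-0.   0.3 -0.1] yaw 91.02 q [ 0.65  0.05  1.79 -0.    1.3  -0.93]
frac [-0.2916 -0.9722  0.0014] twist 0.0001
```

Tool axes are now tool x ≈ -world x and tool y ≈ +world y.

{"method": "step_arm", "body": {"moves": [-0.29,-0.97,0,0,0,-0.29,-0.97,0,0,0,-0.29,-0.97,0,0,0,-0.29,-0.97,0,0,0,-0.29,-0.97,0,0,0]}}

```text
clock: 1.1
position: [0.3667, 0.073, 0.2453]
ee_rot: [0.0, -0.009, 1.0, 0.0]
contact_force: [0.9, 0.5, 0.0]
width: 0.0427
```

```bash
python3 -c "
from h import *
todo([.445,-.1735,.245])"
```

```text
t 1.1 pos [0.3667 0.073  0.2453] w 0.0427 F [0.9 0.5 0. ] yaw 91.08 q [ 0.01 -0.04  1.88  0.    1.3  -1.58]
frac [-0.1473 -0.4959  0.0005] twist 0.0004
```

{"method": "step_arm", "body": {"moves": [-0.14,-0.5,0,0,0,-0.14,-0.5,0,0,0,-0.14,-0.5,0,0,0,-0.14,-0.5,0,0,0,-0.14,-0.5,0,0,0]}}

```text
clock: 1.6
position: [0.4386, -0.1667, 0.2451]
ee_rot: [0.0, -0.009, 1.0, 0.0]
contact_force: [0.8, 1.5, 1.3]
width: 0.0425
```

{"method": "step_arm", "body": {"moves": [0,0,0,0,0,0,0,0,0,0]}}

```text
clock: 1.8
position: [0.4384, -0.1653, 0.2445]
ee_rot: [-0.001, -0.008, 1.0, 0.001]
contact_force: [-1.0, 0.3, 0.3]
width: 0.0427
```

Run:
```python
from h import *;import pickle
s,M=todo([.445,-.1735,.178])
i=get_image("wrist");i2=get_image("top");pickle.dump((s,i,i2),open("w1.pkl","wb"))
print({k:v for k,v in i.items() if k!="frame"});cv2.imwrite("pics/w1.png",i["frame"])
```

```text
t 1.8 pos [ 0.4384 -0.1653  0.2445] w 0.0427 F [-1.   0.3  0.3] yaw 90.91 q [-0.51  0.12  1.72  0.    1.31 -2.1 ]
frac [-0.0133 -0.0168  0.1329] twist -0.0005
{'fx': 371.64829954431775, 'fy': 371.64829954431775, 'cx': 317.593565467652, 'cy': 242.2878429379992, 'T_tool_cam': array([[ 2.93148928e-04, -9.64417267e-01, -2.64384660e-01,
         6.72016941e-02],
       [ 9.99999956e-01,  2.91652393e-04,  4.49130122e-05,
        -1.48714038e-03],
       [ 3.37935343e-05, -2.64384662e-01,  9.64417311e-01,
        -1.29368540e-01],
       [ 0.00000000e+00,  0.00000000e+00,  0.00000000e+00,
         1.00000000e+00]])}
```

View pics/w1.png

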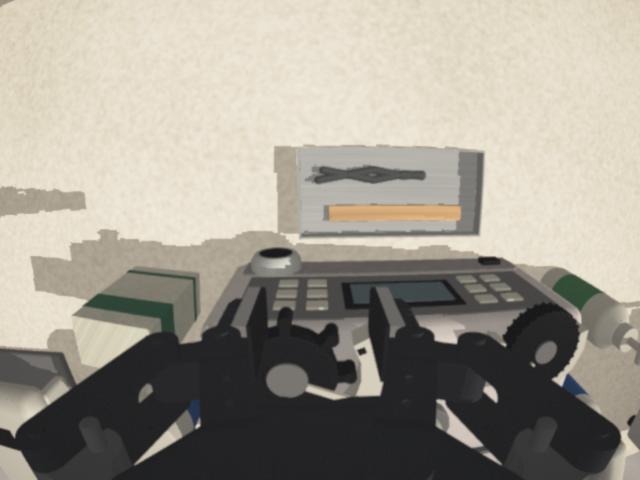

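The wrist view shows the front lobe at about (285,315), the hub at (288,380) and the right finger at x≈245-262 in the picture. The lobe is just inside it. I'll cast these rays.

```bash
cat >> h.py <<'E'
def wray(s,i,u,v,z):
    q=s["ee_rot"];M=R.from_quat([q[1],q[2],q[3],q[0]]).as_matrix();T=i["T_tool_cam"]
    a=np.array([u-i["cx"],v-i["cy"]]);r=np.hypot(*a);th=r/i["fx"]
    d=M@T[:3,:3]@np.array([*(a/r*np.sin(th)),np.cos(th)]);c=M@T[:3,3]+s["position"]
    return c+d*(z-c[2])/d[2]
E
python3 - <<'E'
from h import *;import pickle
s,i,_=pickle.load(open("w1.pkl","rb"))
f=i["frame"];g=f.max(2)
print('hub',wray(s,i,288,380,.185),wray(s,i,288,380,.182))
print('tip',wray(s,i,285,310,.175)); print('spd tip',wray(s,i,262,290,.163),wray(s,i,390,320,.236-.0),wray(s,i,262,320,.236))
cv2.imwrite("pics/w1c.png",cv2.resize(f[230:420,190:440],(750,570),interpolation=2))
E
```

```text
hub [ 0.51151498 -0.18382563  0.185     ] [ 0.51373912 -0.18407573  0.182     ]
tip [ 0.46743018 -0.18550144  0.175     ]
spd tip [ 0.45992248 -0.20064777  0.163     ] [ 0.44233423 -0.13626229  0.236     ] [ 0.44296836 -0.18991262  0.236     ]
```

View pics/w1c.png

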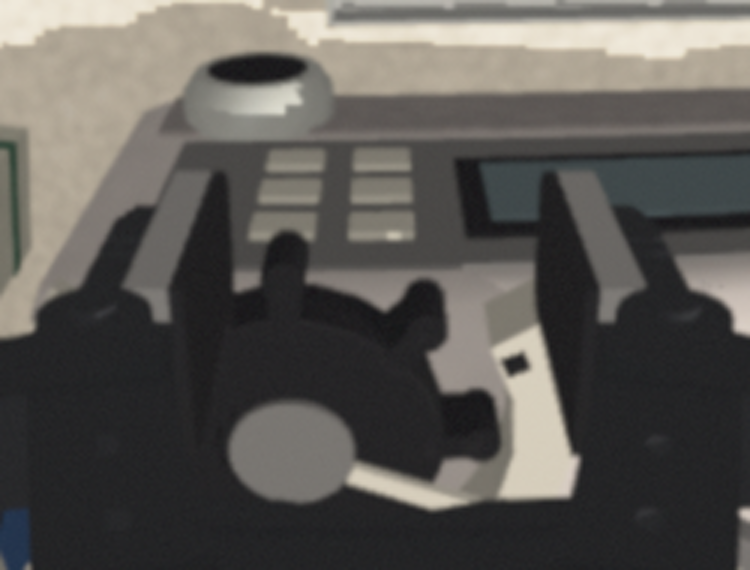

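{"method": "step_arm", "body": {"moves": [0,-0.02,0,0,0,0,-0.02,0.07,0,0,0,-0.02,0.135,0,0,0,-0.02,0.138,0,0,0,-0.02,0.138,0,0]}}

```text
clock: 2.4
position: [0.4388, -0.174, 0.1765]
ee_rot: [-0.0, -0.01, 1.0, 0.0]
contact_force: [-0.9, 0.2, 0.8]
width: 0.0428
```

Run:
```python
from h import *
s,M=todo([.467,-.1745,.175])
i=get_image("wrist")
cv2.imwrite("pics/w2.png",cv2.resize(i["frame"][230:420,190:440],(750,570),interpolation=2))
```

```text
t 2.4 pos [ 0.4388 -0.174   0.1765] w 0.0428 F [-0.9  0.2  0.8] yaw 91.14 q [-0.53  0.17  1.83 -0.    1.14 -2.12]
frac [-0.0564 -0.0021  0.003 ] twist 0.0008
```

View pics/w2.png

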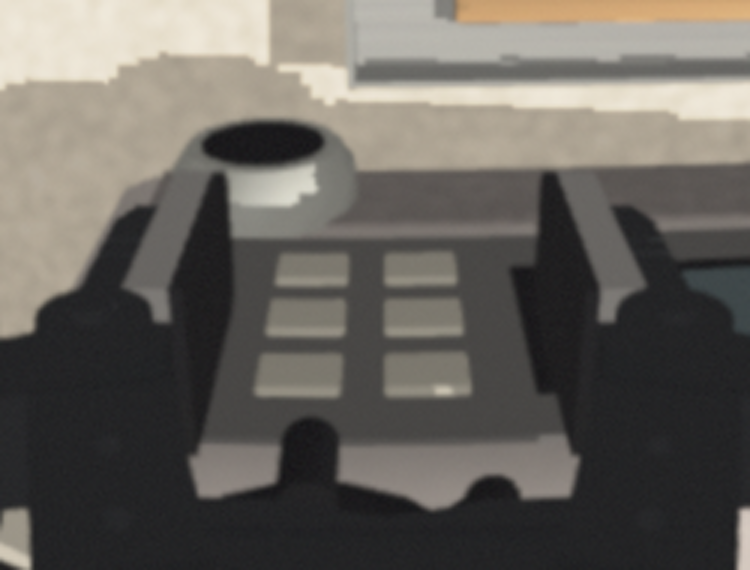

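The lobe is seen between the pads, clear of both. Next I advance into the gap.

{"method": "step_arm", "body": {"moves": [-0.03,-0.002,0.002,0,0,-0.056,-0.002,0.002,0,0,-0.056,-0.002,0.002,0,0]}}

```text
clock: 2.75
position: [0.4694, -0.1753, 0.1761]
ee_rot: [0.001, -0.01, 1.0, -0.0]
contact_force: [0.4, -0.8, -1.2]
width: 0.0426
```

{"method": "step_arm", "body": {"moves": [0,0.01,0,0,0,0,0.02,0,0,0,0,0.028,0,0,0,0,0.028,0,0,0]}}

```text
clock: 3.15
position: [0.4668, -0.1611, 0.1755]
ee_rot: [0.001, -0.01, 1.0, -0.001]
contact_force: [0.0, -2.8, 0.3]
width: 0.0425
```

```bash
python3 -c "
from h import *
todo([.467,-.1525,.175])"
```

```text
t 3.15 pos [ 0.4668 -0.1611  0.1755] w 0.0425 F [ 0.  -2.8  0.3] yaw 91.11 q [-0.47  0.21  1.79 -0.    1.15 -2.06]
frac [-0.0007  0.0172  0.001 ] twist 0.0006
```

Contact shows -2.8 N in y. I push past half-way, then retreat.

{"method": "step_arm", "body": {"moves": [0,0.008,0,0,0,0,0.015,0,0,0,0,0.021,0,0,0,0,0.021,0,0,0]}}

```text
clock: 3.55
position: [0.4655, -0.1487, 0.175]
ee_rot: [-0.001, -0.009, 1.0, 0.002]
contact_force: [0.2, 4.9, 0.6]
width: 0.0428
```

{"method": "step_arm", "body": {"moves": [0.03,0,0,0,0,0.06,0,0,0,0,0.06,0,0,0,0]}}

```text
clock: 3.85
position: [0.4332, -0.1503, 0.175]
ee_rot: [-0.002, -0.009, 1.0, 0.001]
contact_force: [0.6, -0.3, 0.1]
width: 0.0431
```

Run:
```python
from h import *
todo([.467,-.1745,.175])
i=get_image("top")
cv2.imwrite("pics/t1.png",cv2.resize(i["frame"][220:310,380:480],(600,540),interpolation=2))
```

```text
t 3.85 pos [ 0.4332 -0.1503  0.175 ] w 0.0431 F [ 0.6 -0.3  0.1] yaw 91.02 q [-0.49  0.16  1.85 -0.    1.14 -2.07]
frac [-0.0666 -0.0495 -0.0004] twist 0.0001
```

View pics/t1.png

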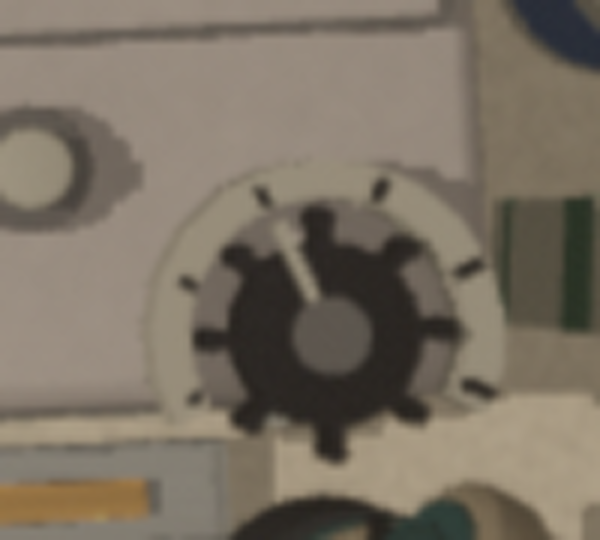

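The pointer moved exactly one click, to the third mark at crop (265,195). I repeat the flick.

{"method": "step_arm", "body": {"moves": [0,-0.05,0,0,0,0,-0.05,0,0,0,-0.04,-0.05,0,0,0,-0.067,-0.05,0,0,0,-0.067,-0.05,0,0,0]}}

```text
clock: 4.4
position: [0.4709, -0.1746, 0.1749]
ee_rot: [-0.001, -0.01, 1.0, 0.001]
contact_force: [-1.0, -0.5, 0.5]
width: 0.0426
```

{"method": "step_arm", "body": {"moves": [0,0.014,0,0,0,0,0.028,0,0,0,0,0.036,0,0,0,0,0.044,0,0,0,0,0.049,0,0,0]}}

```text
clock: 4.9
position: [0.47, -0.1498, 0.1754]
ee_rot: [0.0, -0.009, 1.0, 0.001]
contact_force: [1.0, 0.4, 0.7]
width: 0.0426
```

{"method": "step_arm", "body": {"moves": [0,0.001,0,0,0,0.03,0,0,0,0,0.06,0,0,0,0,0.06,0,0,0,0]}}

```text
clock: 5.3
position: [0.4373, -0.151, 0.1751]
ee_rot: [-0.001, -0.009, 1.0, 0.0]
contact_force: [0.7, 0.7, -0.4]
width: 0.0426
```

```bash
cat >> h.py <<'E'
def pointer(tag):
    i=get_image("top");f=i["frame"];x0,y0=410,250
    g=f.min(2);best=[]
    for a in range(-180,180,3):   # direction from wheel axis, deg from +x towards +y
        v=[]
        for r in np.arange(.018,.030,.002):
            u,w=proj(i,(.5147+r*np.cos(np.radians(a)),-.1835+r*np.sin(np.radians(a)),.183));v.append(g[int(round(w)),int(round(u))])
        best.append((np.mean(v),a))
    print("pointer dirs",[(a,round(float(b))) for b,a in sorted(best)[::-1][:6]])
    cv2.imwrite(f"pics/{tag}.png",cv2.resize(f[220:310,380:480],(600,540),interpolation=2))
E
python3 - <<'E'
from h import *
todo([.467,-.1745,.175]); pointer("t2")
E
```

```text
t 5.3 pos [ 0.4373 -0.151   0.1751] w 0.0426 F [ 0.7  0.7 -0.4] yaw 91.02 q [-0.48  0.16  1.84 -0.    1.14 -2.07]
frac [-0.0586 -0.048  -0.    ] twist 0.0001
pointer dirs [(-24, 114), (-21, 110), (-27, 106), (-18, 86), (-30, 79), (-15, 68)]
```

Now the pointer is at about -22.5°, which is the fourth mark. One more flick is needed.

{"method": "step_arm", "body": {"moves": [0,-0.048,0,0,0,0,-0.048,0,0,0,-0.04,-0.048,0,0,0,-0.06,-0.048,0,0,0,-0.06,-0.048,0,0,0]}}

```text
clock: 5.85
position: [0.4708, -0.1744, 0.1749]
ee_rot: [-0.001, -0.01, 1.0, 0.001]
contact_force: [-1.2, -0.3, 0.0]
width: 0.0427
```

{"method": "step_arm", "body": {"moves": [0,0.014,0,0,0,0,0.028,0,0,0,0,0.036,0,0,0,0,0.044,0,0,0,0,0.049,0,0,0]}}

```text
clock: 6.35
position: [0.4699, -0.1493, 0.1754]
ee_rot: [0.0, -0.009, 1.0, 0.001]
contact_force: [0.4, 0.2, -0.3]
width: 0.0427
```

{"method": "step_arm", "body": {"moves": [0,0.001,0,0,0,0.03,0,0,0,0,0.06,0,0,0,0,0.06,0,0,0,0]}}

```text
clock: 6.75
position: [0.4371, -0.1505, 0.175]
ee_rot: [-0.001, -0.009, 1.0, 0.0]
contact_force: [0.5, -0.9, 0.2]
width: 0.0426
```

Run:
```python
from h import *
todo([.435,-.10,.25]); pointer("t3")
```

```text
t 6.75 pos [ 0.4371 -0.1505  0.175 ] w 0.0426 F [ 0.5 -0.9  0.2] yaw 91.02 q [-0.48  0.16  1.84 -0.    1.14 -2.07]
frac [ 0.0027  0.1013 -0.1498] twist 0.0001
pointer dirs [(-69, 110), (-66, 104), (-72, 101), (-63, 86), (-75, 82), (-60, 62)]
```

View pics/t3.png

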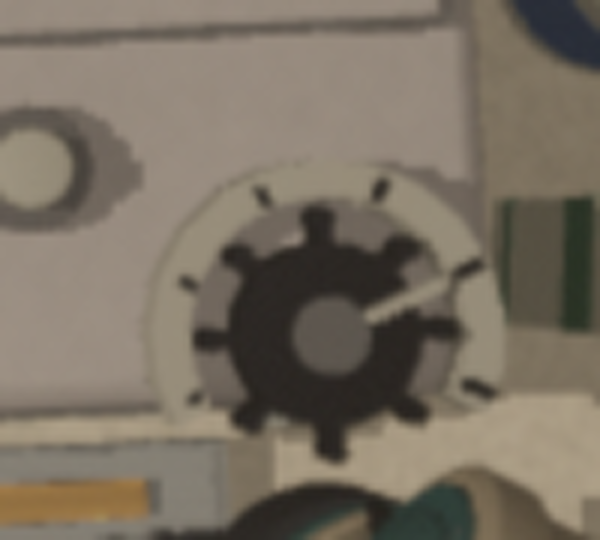

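The wheel rests at the fifth mark: crop (465,268), pointer at about -68°, expected -67.5 + 1. Next I raise the arm, shut the jaws and move over the button.

{"method": "step_arm", "body": {"moves": [0.01,0,-0.06,0,0,0.01,0,-0.16,0,1,0.01,0,-0.16,0,1,0.01,0,-0.16,0,1]}}

```text
clock: 7.2
position: [0.4358, -0.1517, 0.2565]
ee_rot: [0.002, -0.009, 1.0, -0.001]
contact_force: [0.9, 0.0, 0.1]
width: 0.001
```

{"method": "step_arm", "body": {"moves": [-0.281,0.13,0,0,1,-0.281,0.13,0,0,1,-0.281,0.13,0,0,1,-0.281,0.13,0,0,1,-0.281,0.13,0,0,1]}}

```text
clock: 7.7
position: [0.5742, -0.0828, 0.2528]
ee_rot: [-0.002, -0.01, 1.0, 0.001]
contact_force: [-0.5, 0.5, -0.5]
width: 0.0001
```

Run:
```python
from h import *
s,M=todo([.5725,-.086,.20])
i=get_image("wrist");cv2.imwrite("pics/w3.png",i["frame"])
i=get_image("scene");g=i["frame"][240:300,240:300];h=cv2.cvtColor(g,cv2.COLOR_BGR2GRAY)
```

```text
t 7.7 pos [ 0.5742 -0.0828  0.2528] w 0.0001 F [-0.5  0.5 -0.5] yaw 91.17 q [-0.26  0.28  1.48 -0.    1.39 -1.85]
frac [ 0.0031 -0.0065  0.1057] twist 0.001
```

View pics/w3.png

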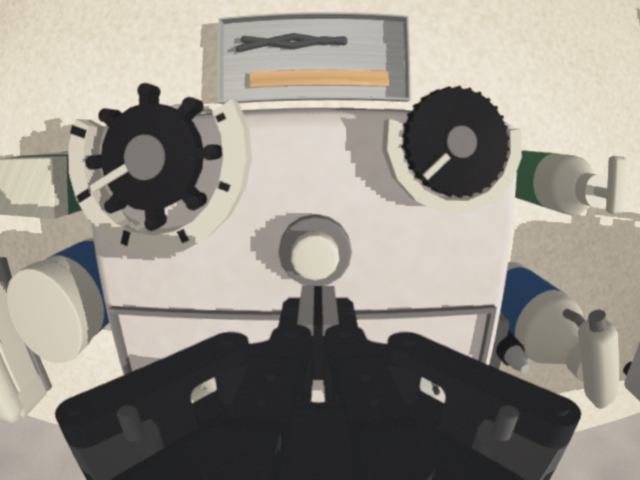

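The button top is at about (316,258), straight under the shut fingers. I check its ray and press.

Run:
```python
from h import *
s,M=todo([.572,-.086,.196]);i=get_image("wrist");print(wray(s,i,316,258,.182))
```

```text
t 7.8 pos [ 0.5727 -0.0837  0.2539] w -0.0 F [-0.4 -0.2  0.3] yaw 91.06 q [-0.27  0.28  1.48 -0.    1.39 -1.85]
frac [ 0.0011 -0.0045  0.1159] twist 0.0003
[ 0.56973698 -0.08614537  0.182     ]
```

{"method": "step_arm", "body": {"moves": [0.003,-0.004,0.06,0,1,0.003,-0.004,0.1,0,1,0.003,-0.004,0.112,0,1,0.003,-0.004,0.112,0,1]}}

```text
clock: 8.25
position: [0.5714, -0.086, 0.1989]
ee_rot: [-0.001, -0.009, 1.0, 0.0]
contact_force: [0.5, 0.2, 0.1]
width: 0.0
```

{"method": "step_arm", "body": {"moves": [0,0,0.005,0,1,0,0,0.01,0,1,0,0,0.01,0,1]}}

```text
clock: 8.55
position: [0.5734, -0.086, 0.1952]
ee_rot: [0.001, -0.009, 1.0, -0.0]
contact_force: [0.2, -0.6, 2.5]
width: -0.0003
```

{"method": "step_arm", "body": {"moves": [0,0,0.004,0,1,0,0,0.008,0,1,0,0,0.012,0,1,0,0,0.012,0,1]}}

```text
clock: 8.95
position: [0.5734, -0.086, 0.19]
ee_rot: [0.001, -0.009, 1.0, -0.001]
contact_force: [0.0, -0.7, 9.3]
width: 0.0003
```

{"method": "step_arm", "body": {"moves": [0,0,0.003,0,1,0,0,0.005,0,1,0,0,0.005,0,1]}}

```text
clock: 9.25
position: [0.5734, -0.086, 0.1898]
ee_rot: [0.002, -0.009, 1.0, -0.001]
contact_force: [-4.7, -0.8, 20.2]
width: 0.0
```

The button is bottomed: the fingertip went no lower while the force rose to 20 N. I release it and retreat.

{"method": "step_arm", "body": {"moves": [0,0,-0.03,0,1,0,0,-0.1,0,1,0,0,-0.16,0,1,0,0,-0.16,0,1]}}

```text
clock: 9.65
position: [0.5749, -0.0858, 0.2699]
ee_rot: [0.004, -0.009, 1.0, -0.001]
contact_force: [0.7, -0.2, -0.1]
width: 0.0004
```

{"method": "step_arm", "body": {"moves": [0.1,0,0,0,1,0.2,0,0,0,1,0.26,0,0,0,1,0.26,0,0,0,1,0.26,0,0,0,1]}}

```text
clock: 10.15
position: [0.4424, -0.0877, 0.2653]
ee_rot: [0.0, -0.009, 1.0, 0.0]
contact_force: [0.6, 0.1, -0.8]
width: -0.0001
```

Run:
```python
from h import *
todo([.44,-.086,.27]); pointer("t4")
i=get_image("top");cv2.imwrite("pics/t5.png",cv2.resize(i["frame"][150:350,240:540],(750,500),interpolation=2))
```

```text
t 10.15 pos [ 0.4424 -0.0877  0.2653] w -0.0001 F [ 0.6  0.1 -0.8] yaw 91.04 q [-0.35  0.07  1.71  0.    1.36 -1.94]
frac [ 0.0047  0.0035 -0.0093] twist 0.0002
pointer dirs [(-69, 113), (-72, 106), (-66, 103), (-75, 88), (-63, 84), (-78, 63)]
```

View pics/t5.png

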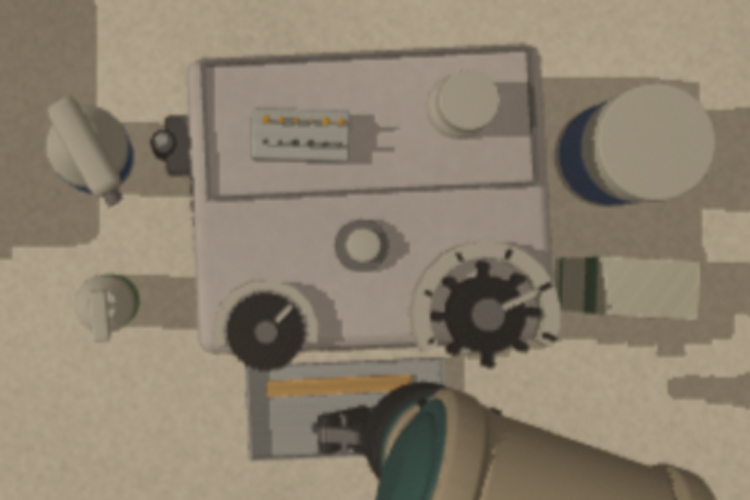

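The pointer is still on the fifth mark at (545,293), the button is out at (362,243), the speed wheel pointer is unchanged and everything else is in place.

```bash
python3 -c "
from rig import job
print(job.sign_off())"
```

```text
the job is handed in; nothing more can be done
None
```

The suction wheel is set to the fifth mark, the start button has been pressed fully and released, and the job is handed in at about 10.2 s.

- **Suction wheel:** it started at the second mark, and three single flicks of the front lobe took it to the fifth. The pointer read about -69° in the last image. The fifth mark is at about -67° for the unit's measured angle, so the 2° difference is within the measuring step of 3°.
- **Start button:** I pressed it only after the finger was off the wheel and the pointer had been checked. The fingertip stopped about 6 mm below the button's rest height while the force rose to 20 N. In the last image the button looks back out, though I did not measure its height.
- **Everything else:** by eye, the speed wheel pointer and all the loose things are where they were. The arm stands clear, with no contact force beyond sensor noise. No check failed or disagreed.

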